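Put a terminal block away in the locked drawer of a small steel case

TASK

The drawer of the small grey case is locked by the steel stay that lies under the open lid, by its hinge. Lift the stay, pull the drawer out to its stop, put the longer of the two blue terminal blocks in it, push the drawer fully home again and then lower the stay right down so that the drawer is locked. Leave the lid standing open and all the other things where they are.

Things in the scene. Friction and masses are not known exactly. Their poses are not given: they have to be found in the camera images.
- chest: small grey steel case, fixed to the table, 130 deep (x), 150 wide (y), 80 mm high to its rim. Origin: centre of its underside; x points from its front (drawer side, to the robot) to its back, z up. Above the drawer is a shallow open tray, floor 56 mm above the table, holding the stay. The lid is hinged on the back rim.
- stay_pivot (a point): the stay's pivot, at its front end: x = -45, y = -35, z = +70 mm in the case's frame; the axis runs along the case's y.
- stay_tooth (a point): lower end of the tooth under the stay's back end (10 mm wide). Down, it stands just in front of the drawer's back wall and reaches 8 mm below that wall's top edge: it locks the drawer, and can come right down only with the drawer fully home. If it is down while the drawer is out, the drawer cannot be shut.
- stay (a joint): angle of the locking stay, rad: 0 = down (locked), 0.38 = its upper stop; stiff hinge, stays where it is left (about 2 N at the tab moves it). The stay is a flat steel strap, 14 mm wide, running front to back in the case's tray, 35 mm to the -y side of its middle; its back end rises. The drawer moves only with the stay above about 0.2.
- stay_tab (a point): middle of the upright tab at the stay's back end, to hold: 16 wide (y), 6 thick (x), from 72 to 104 mm above the table when down. This point is 82 mm behind and 22 mm above the pivot when down, and moves with the stay. The lid's hinge is 28 mm behind it and the lid stands over it: come in with the tool tilted 35 to 45 degrees, its top leaning to the case's front.
- drawer (a joint): how far the drawer is out, m: 0 = fully home (against its back stop), 0.088 = out at its stop; it slides to the case's -x; friction about 1.2 N.
- drawer_handle (a point): middle of the drawer's bar handle, a horizontal steel bar 80 mm long along the case's y, about 10 mm thick, 38 mm above the table, 35 mm in front of the drawer's face; x = -105 mm in the case's frame when home, and it moves with the drawer.
- drawer_floor (a point): middle of the drawer's inner floor, 10 mm above the table, moves with the drawer (x = -10 mm in the case's frame when home); axes as the case's. Inside: 110 mm (x) by 126 mm (y), walls 40 mm high. With the drawer out, the part from x = -55 to +33 mm about this point lies clear of the case.
- lid (a joint): lid angle, rad: 0 = shut, 1.6 = fully open; it stands between 1.34 and 1.5, leaning a little over the case, held by a stiff hinge.
- lid_front_edge (a point): middle of the lid's front wall, which is uppermost with the lid open, 130 mm from the hinge; the lid is a 30 mm deep shell, 150 mm wide, hollow side to the robot; its hinge is at x = +65, z = +80 mm in the case's frame.
- term_blue_a_mid (a point): the longer blue terminal block, 16 wide (x), 46 long (y), 16 mm high, lying on the table; this point is its centre, 8 mm above its underside.
- term_blue_b_mid (a point): the shorter blue terminal block, 16 x 30 x 16 mm, centre; to be left alone.
- side_cutters_mid (a point): side cutters lying flat, 54 x 126 x 11 mm, centre; bystander.
- eraser_mid (a point): eraser, 21 x 45 x 12 mm, centre; bystander.
- screwdriver_red_mid (a point): screwdriver, 26 x 213 x 26 mm (long along its y), centre; bystander.
- cell_aa_1_mid (a point): AA battery cell lying flat, 14 x 50 x 14 mm, centre; bystander.
- tape_roll_mid (a point): roll of black tape, 55 mm across, 19 mm high, in the case's tray; centre; bystander.
There are look-alikes about, which are no part of the job. Leave any green or turquoise look-alike of the part that bears term_blue_a_mid alone.

How it is judged:
By the outcome, as a careful person would: the job done as asked, in the order asked, and still so for the second after the job is handed in, with the robot touching nothing.
It also fails if it takes over 72 s, if anything falls off the work surface, if the arm or the gripper's body presses on something with over 40 N, if the wrist force passes 120 N, or if a joint passes its speed limit or range.

ROBOT

A 6-joint arm with a two-finger parallel gripper is mounted at the origin on a cart in front of the work surface, level with it; the furniture and walls round the work are solid. World frame = base frame: x ahead of the robot, y to its left, z up, the work surface at z = 0. Lengths are in m, angles in degrees, forces in N, time in s.
With the tool pointing down it reaches from about 0.375 to 0.9 m from the base axis. Payload 3.1 kg.
Tool frame: the origin (TCP) lies at the very end of the fingers, on their centre line; the grasp point (between the pads) lies bot.grip_point_offset behind it (bot.grip_point_offset is the distance from the TCP to the grasp point, in m); z points along the fingers, y is the line along which they close (so a half turn about z gives the same grasp; the last joint's range is limited). The gripper opens to 87 mm and grips with 3 to 60 N. Pads are 19 mm wide; open, the fingers measure 117 mm over their backs; the gripper's body (75 mm by 190 mm) begins 51 mm behind the grasp point.
Start: joints at [-76.003, 30.224, 82.088, -0, 67.689, -10.227], TCP at [0.256, -0.57, 0.223] pointing down, gripper open.
Joint ranges: [-176.69, 176.69], [-43.24, 126.21], [12.49, 139.97], [-82, 262], [0, 151.66], [-163.58, 163.58]. Speed limits (degrees/s): [159.86, 159.86, 180, 180, 180, 180].

INTERFACE

Orientations are given as a 3x3 rotation matrix whose columns are the frame's x, y, z axes.
In Python, from rig import bot, viewer, ticket gives the robot as it stands.
- The arm moves only by the tool servo_tool, never from a script. Its argument "targets" is a list of rows, each an object with "offset": the shift along the tool's x, y, z in m, a list of three; "dr": the turn, a rotation vector about the tool's x, y, z in degrees, a list of three. In form: [{"offset": [x, y, z], "dr": [ax, ay, az]}, ...]. A call has 1 to 20 rows; each row is the pose to reach, as a shift and turn from the pose commanded when the call began, along the tool's axes at that moment; what a row does not reach only later rows make up. A row lasts 1/12 s, in which the tool goes at most 41.7 mm and 7.16 degrees, less where a joint would pass 70% of its speed; a pose out of reach is approached as far as the arm can. A call with a gripper value outside its range is refused whole. "gripper" is the gripper command: -1 is fully open, 1 is shut, values between are in proportion, set as the call begins (left out, the last holds). The fingers move at their own pace and stop on an object; the grip force is fixed at half the most. Time passes only in rows, so rows that repeat a pose let the fingers close. It gives the time, the measured TCP pose, the force, the opening and the grip force at its end, in the units of the state.
- bot.read_state(): the state, without advancing time (a new reading comes with each control period).
- viewer.capture(name): name is "scene" or "top" or "wrist"; returns a dict with "color" (400x640x3 uint8, red, green, blue), "camera_matrix" (3x3 intrinsics, pixels), "R" (3x3) and "t" (3): a world point X has camera coordinates R X + t. Camera axes: x right, y down, z forward; pixel columns grow to the right and rows downward; lengths in m; the calibration is good to about 2 mm. A picture is of the moment at which its call begins. There is no depth.
- ticket.hand_in(): hands the job in; it is judged then, once.
The state is a dict: "time_s": time; "joint_positions": joint angles; "qvel": joint speeds; "tau": joint torques, N m; "position": TCP position; "tcp_rot": TCP orientation; "force": force on the tool from outside, world axes, zero at the start; "moment": the same for the moment, N m; "opening": opening from 0.0 (shut) to 1.0 (fully open); "grasp_force": force on a finger pad.
Only numpy, scipy, OpenCV 4.12 (cv2) and the standard library are available. Lean on these libraries where they do the work, as an engineer would, in place of code of your own. Each camera call takes 0.05 s, during which the arm holds its last target. There are 200 camera calls.

## Working session

There is one attempt and no reset: what is moved stays moved. The work goes in short steps, Python scripts to look and compute and a tool call to move; the robot and the scene stay as the last step left them, time stands still between calls to the robot, and variables do not carry over. Pictures are saved under pics/ and viewed, at most 10 in all, crops included, and the job is handed in when it is done.

Besides the shell and the picture viewer there is one more tool, called as name(argument=value, ...), one argument or row to a line, values as JSON. servo_tool: Moves the arm, as the interface text tells. Its arguments: {"type":"object","properties":{"targets":{"type":"array"},"gripper":{"type":"number"}},"required":["targets"]}

```bash
mkdir -p pics; ls; python3 - <<'E'
from rig import bot, viewer
import cv2, numpy as np, pickle
d={}
for n in ("scene","top"):
    c=viewer.capture(n); d[n]=c
    cv2.imwrite(f"pics/{n}0.png",c["color"][:,:,::-1])
    print(n,c["camera_matrix"].round(1).tolist(),(-c["R"].T@c["t"]).round(3),c["R"].round(3).tolist())
pickle.dump(d,open("cap0.pkl","wb"))
s=bot.read_state();print(bot.grip_point_offset,s["tcp_rot"],s["position"],s["time_s"])
E
```

```text
pics
scene [[400.3, 0.0, 318.8], [0.0, 400.3, 193.3], [0.0, 0.0, 1.0]] [-0.237 -0.5    0.505] [[0.511, -0.859, 0.01], [-0.35, -0.219, -0.911], [0.785, 0.462, -0.413]]
top [[386.0, 0.0, 321.1], [0.0, 386.0, 188.3], [0.0, 0.0, 1.0]] [ 0.437 -0.053  1.086] [[-0.029, -0.999, -0.018], [-0.995, 0.031, -0.092], [0.093, 0.015, -0.996]]
0.0187 [[ 9.11954758e-01  4.10290460e-01 -5.08231171e-04]
 [ 4.10290669e-01 -9.11952929e-01  1.84989732e-03]
 [ 2.95512318e-04 -1.89554517e-03 -9.99998160e-01]] [ 0.2562775  -0.56931596  0.22169644] 0.1
```

View pics/top0.png

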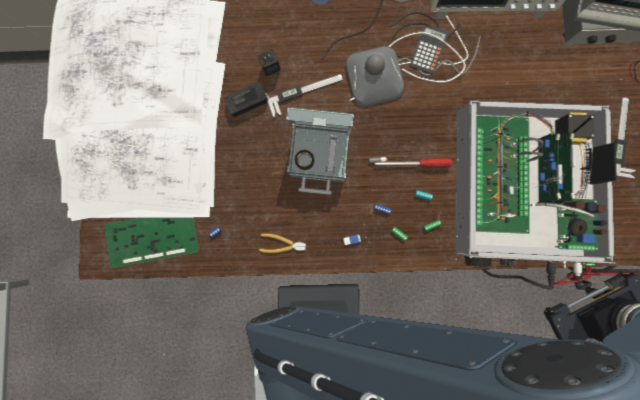

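View pics/scene0.png

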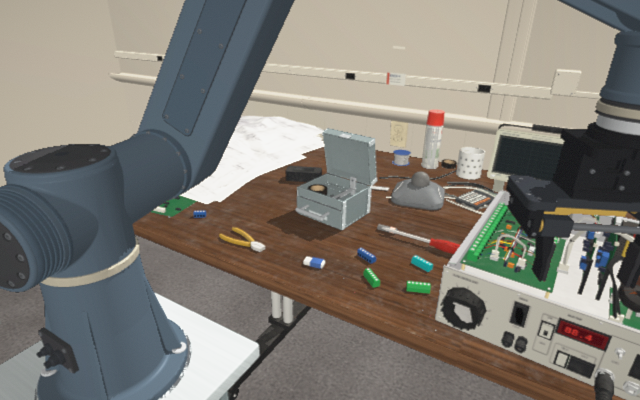

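The top view shows the case around (320,150), with its handle at (316,188). There are two blue blocks, at (383,209), which looks longer, and (215,232). The eraser is at (352,240). I'll zoom in next.

```bash
cat > h.py <<'E'
import numpy as np, cv2
from scipy.spatial.transform import Rotation as Rot
def ray(c,uv,z):
    "world point at height z seen at pixel uv"
    C=-c["R"].T@c["t"]; d=c["R"].T@np.linalg.solve(c["camera_matrix"],[uv[0],uv[1],1.])
    return C+d*(z-C[2])/d[2]
def proj(c,X):
    p=np.atleast_2d(X)@c["R"].T+c["t"]; p=p@c["camera_matrix"].T
    return p[:,:2]/p[:,2:]
E
python3 - <<'E'
import pickle,cv2,numpy as np
from h import *
d=pickle.load(open("cap0.pkl","rb"))
t=d["top"]["color"]; s=d["scene"]["color"]
cv2.imwrite("pics/topz.png",cv2.resize(t[95:215,270:430],None,fx=5,fy=5,interpolation=cv2.INTER_CUBIC)[:,:,::-1])
cv2.imwrite("pics/scz.png",cv2.resize(s[120:240,285:395],None,fx=5,fy=5,interpolation=cv2.INTER_CUBIC)[:,:,::-1])
for n in ("top","scene"):
    hsv=cv2.cvtColor(d[n]["color"],cv2.COLOR_RGB2HSV)
    m=cv2.inRange(hsv,(105,110,50),(125,255,255))
    k,l,st,ce=cv2.connectedComponentsWithStats(m)
    for i in range(1,k):
        if 20<st[i,4]<600:
            r=cv2.minAreaRect(np.argwhere(l==i)[:,::-1].astype(np.float32))
            p=cv2.boxPoints(r)
            print(n,ce[i].round(1),st[i,4],ray(d[n],ce[i],.012).round(4),[ray(d[n],q,.014)[:2].round(3).tolist() for q in p])
E
```

```text
top [546.3 143.3] 50 [ 0.6444 -0.6699  0.012 ] [[0.656, -0.661], [0.656, -0.677], [0.633, -0.675], [0.634, -0.659]]
top [550.6 154.7] 21 [ 0.6117 -0.6791  0.012 ] [[0.616, -0.671], [0.616, -0.685], [0.608, -0.684], [0.608, -0.671]]
top [552.3 165.5] 45 [ 0.5814 -0.6814  0.012 ] [[0.591, -0.672], [0.591, -0.688], [0.571, -0.687], [0.572, -0.67]]
top [542.  176.2] 37 [ 0.5522 -0.6505  0.012 ] [[0.561, -0.645], [0.561, -0.656], [0.541, -0.654], [0.542, -0.643]]
top [543.4 187.8] 37 [ 0.52   -0.6517  0.012 ] [[0.528, -0.645], [0.527, -0.658], [0.511, -0.657], [0.511, -0.643]]
top [353.9 239.1] 51 [ 0.3939 -0.1231  0.012 ] [[0.401, -0.112], [0.405, -0.131], [0.387, -0.135], [0.383, -0.116]]
top [586.7 238.1] 119 [ 0.3788 -0.7574  0.012 ] [[0.391, -0.734], [0.389, -0.777], [0.368, -0.775], [0.369, -0.732]]
scene [401.1 151.8] 50 [ 1.2064 -0.02    0.012 ] [[1.175, -0.002], [1.22, 0.014], [1.226, -0.045], [1.181, -0.059]]
scene [199.4 214.2] 64 [0.4161 0.2517 0.012 ] [[0.415, 0.271], [0.431, 0.246], [0.41, 0.225], [0.395, 0.249]]
scene [590.2 235. ] 46 [ 0.8409 -0.6411  0.012 ] [[0.855, -0.634], [0.863, -0.647], [0.823, -0.646], [0.815, -0.634]]
scene [366.1 256.1] 110 [ 0.4657 -0.2102  0.012 ] [[0.454, -0.189], [0.481, -0.183], [0.471, -0.232], [0.445, -0.237]]
scene [602.4 258.1] 155 [ 0.7347 -0.6623  0.012 ] [[0.687, -0.646], [0.773, -0.655], [0.775, -0.677], [0.69, -0.667]]
scene [315.8 262.3] 87 [ 0.3866 -0.1275  0.012 ] [[0.366, -0.125], [0.397, -0.111], [0.402, -0.134], [0.371, -0.148]]
scene [582.8 265.2] 41 [ 0.6792 -0.6245  0.012 ] [[0.687, -0.619], [0.694, -0.63], [0.663, -0.63], [0.656, -0.619]]
```

View pics/topz.png

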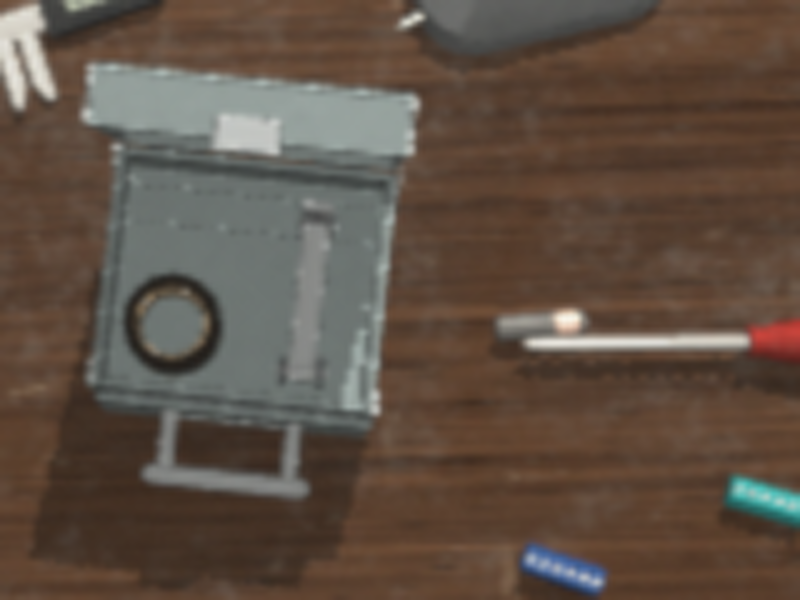

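View pics/scz.png

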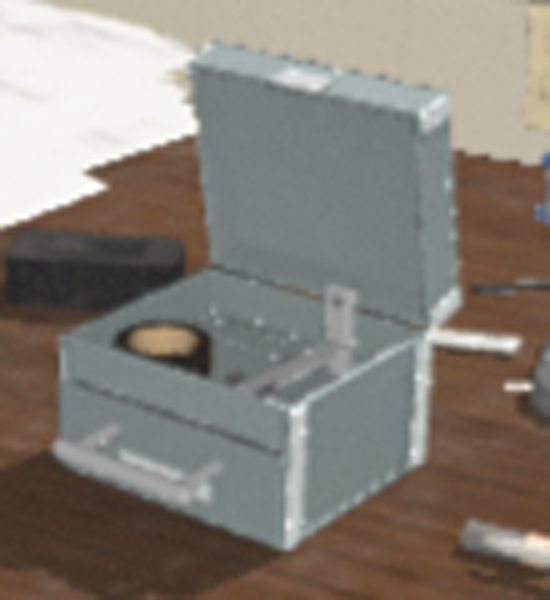

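The zoomed crops show the rim corners, handle ends and stay. The tab is at about (318,212) in the top crop and (340,315) in the scene crop. I'll fit the case pose to those points.

```bash
python3 - <<'E'
import pickle
from h import *
from scipy.optimize import least_squares
d=pickle.load(open("cap0.pkl","rb"))
T=lambda p:(np.array(p)+.5)/5-.5+[270,95]; S=lambda p:(np.array(p)+.5)/5-.5+[285,120]
obs=[("top",T((92,388)),(-65,75,80)),("top",T((376,413)),(-65,-75,80)),("top",T((402,183)),(65,-75,80)),("top",T((118,150)),(65,75,80)),
("top",T((145,474)),(-105,40,40)),("top",T((306,490)),(-105,-40,40)),("top",T((318,205)),(37,-35,104)),
("scene",S((62,340)),(-65,75,80)),("scene",S((300,405)),(-65,-75,80)),("scene",S((428,330)),(65,-75,80)),
("scene",S((288,548)),(-65,-75,0)),("scene",S((425,465)),(65,-75,0)),("scene",S((341,287)),(37,-35,104)),("scene",S((58,445)),(-105,40,38)),("scene",S((208,495)),(-105,-40,38))]
def X(p,q): return np.r_[p[:2],0]+Rot.from_euler('z',p[2]).as_matrix()@(np.array(q)/1000)
f=lambda p:np.concatenate([proj(d[n],X(p,q))[0]-u for n,u,q in obs])
r=least_squares(f,[.6,0,0],loss='soft_l1');p=r.x
print("case",p[:2].round(4),np.degrees(p[2]).round(2));print(f(p).reshape(-1,2).round(1).tolist())
# lid: front-wall corners
def lid(p,a,y,h): # distance 130 along, h depth out
    return X(p,(65-130*np.cos(a)+h*np.sin(a),y,80+130*np.sin(a)+h*np.cos(a)))
lo=[("top",T((83,120)),75,0),("top",T((412,152)),-75,0),("scene",S((190,68)),75,0),("scene",S((418,118)),-75,0),("scene",S((452,95)),-75,30),("scene",S((210,43)),75,30)]
g=lambda a:np.concatenate([proj(d[n],lid(p,a[0],y/1,h))[0]-u for n,u,y,h in lo])
r2=least_squares(g,[1.4],loss='soft_l1');print("lid",r2.x,g(r2.x).reshape(-1,2).round(1).tolist())
# block: both-view colour masks
tp=d["top"]; 
for n,win in (("top",(370,198,398,220)),("scene",(350,240,385,272))):
    x0,y0,x1,y1=win;c=d[n]["color"][y0:y1,x0:x1].astype(int)
    m=(c[:,:,2]>c[:,:,0]+20)&(c[:,:,2]>c[:,:,1]+10)
    pts=np.argwhere(m)[:,::-1]+[x0,y0]; W=np.array([ray(d[n],q,.014)[:2] for q in pts])
    r_=cv2.minAreaRect((W*1000).astype(np.float32)); print(n,len(pts),W.mean(0).round(4),r_)
c=d["top"]["color"][220:245,200:230].astype(int);m=(c[:,:,2]>c[:,:,0]+20)&(c[:,:,2]>c[:,:,1]+10)
W=np.array([ray(tp,q,.014)[:2] for q in np.argwhere(m)[:,::-1]+[200,220]]);print("b",len(W),W.mean(0),cv2.minAreaRect((W*1000).astype(np.float32)))
pickle.dump(p,open("case.pkl","wb"))
for k,q in dict(tab=(37,-35,92),piv=(-45,-35,70),handle=(-105,0,38),floor_out=(-98,0,10)).items(): print(k,X(p,q).round(4))
E
```

```text
case [ 0.632  -0.0352] -6.96
[[0.3, -0.1], [0.3, -0.0], [-0.6, -2.5], [-0.0, -0.7], [2.5, 0.3], [-0.4, -0.2], [0.3, 0.1], [-0.2, -0.9], [-1.4, 1.4], [0.4, 0.1], [-0.1, 1.2], [-0.8, -0.4], [0.1, -0.0], [1.0, 1.1], [-4.4, 0.3]]
lid [1.38370565] [[1.0, 1.2], [-0.5, 0.3], [-1.1, -1.6], [0.7, -1.2], [0.0, -1.3], [1.4, -0.7]]
top 98 [ 0.4757 -0.2041] ((475.4962158203125, -204.56935119628906), (46.220455169677734, 16.13836097717285), 68.15786743164062)
scene 159 [ 0.4657 -0.2105] ((466.6798095703125, -208.43966674804688), (59.98141860961914, 28.02629280090332), 67.6543197631836)
b 65 [0.42563369 0.26182718] ((425.8666076660156, 261.7127685546875), (15.53531265258789, 32.03228759765625), 32.17970275878906)
tab [ 0.6645 -0.0745  0.092 ]
piv [ 0.5831 -0.0645  0.07  ]
handle [ 0.5278 -0.0225  0.038 ]
floor_out [ 0.5347 -0.0234  0.01  ]
```

```bash
cat >> h.py <<'E'
import pickle
from rig import bot
G=bot.grip_point_offset
def case():
    p=pickle.load(open("case.pkl","rb")); return np.r_[p[:2],0],Rot.from_euler('z',p[2])
def pose(g,tilt=0,yaw=0,back=0,frame="case"):
    "TCP pose with the grip point at g (mm); yaw of tool x from the frame's x, tilt = top leaning to -x; back = mm withdrawn"
    o,Rc=case() if frame=="case" else (np.zeros(3),Rot.identity())
    R=Rc*Rot.from_euler('y',-tilt,degrees=True)*Rot.from_euler('z',yaw,degrees=True)*Rot.from_matrix(np.diag([1,-1,-1]))
    return o+Rc.apply(np.array(g)/1000)+R.apply([0,0,G-back/1000]),R
def rows(*P,base=None):
    s=bot.read_state()
    p0,R0=base or (s["position"],Rot.from_matrix(s["tcp_rot"]))
    for p,R in P:
        o=R0.inv().apply(p-p0); v=(R0.inv()*R).as_rotvec(degrees=True)
        n=max(np.linalg.norm(o)/.0417,np.linalg.norm(v)/7.16)
        print('{"offset":%s,"dr":%s}'%(o.round(4).tolist(),v.round(2).tolist()),"rows>=%.1f"%n)
def st():
    s=bot.read_state(); o,Rc=case()
    print("t",round(s["time_s"],2),"case mm",(Rc.inv().apply(s["position"]-o)*1e3).round(1),"F",np.round(s["force"],1),"open mm",round(s["opening"]*87,1),"grip",np.round(s["grasp_force"],1),"j",np.round(s["joint_positions"],0))
E
python3 - <<'E'
from h import *
R=Rot.from_matrix(bot.read_state()["tcp_rot"])
w=(np.array([.42,-.3,.28]),pose((0,0,0))[1])
rows(w,pose((37,-35,92),40,0,85))
E
```

```text
{"offset":[0.2598, -0.1785, -0.0579],"dr":[-0.11, 0.01, 31.18]} rows>=7.7
{"offset":[0.5388, -0.3057, 0.0796],"dr":[-10.99, 39.0, 29.86]} rows>=15.0
```

servo_tool(
  targets=[
    {"offset":[0.26,-0.1785,-0.058],"dr":[0,0,31.2]},
    {"offset":[0.26,-0.1785,-0.058],"dr":[0,0,31.2]},
    {"offset":[0.26,-0.1785,-0.058],"dr":[0,0,31.2]},
    {"offset":[0.26,-0.1785,-0.058],"dr":[0,0,31.2]},
    {"offset":[0.26,-0.1785,-0.058],"dr":[0,0,31.2]},
    {"offset":[0.26,-0.1785,-0.058],"dr":[0,0,31.2]},
    {"offset":[0.26,-0.1785,-0.058],"dr":[0,0,31.2]},
    {"offset":[0.539,-0.306,0.08],"dr":[-11,39,29.9]},
    {"offset":[0.539,-0.306,0.08],"dr":[-11,39,29.9]},
    {"offset":[0.539,-0.306,0.08],"dr":[-11,39,29.9]},
    {"offset":[0.539,-0.306,0.08],"dr":[-11,39,29.9]},
    {"offset":[0.539,-0.306,0.08],"dr":[-11,39,29.9]},
    {"offset":[0.539,-0.306,0.08],"dr":[-11,39,29.9]},
    {"offset":[0.539,-0.306,0.08],"dr":[-11,39,29.9]},
    {"offset":[0.539,-0.306,0.08],"dr":[-11,39,29.9]},
    {"offset":[0.539,-0.306,0.08],"dr":[-11,39,29.9]},
    {"offset":[0.539,-0.306,0.08],"dr":[-11,39,29.9]},
    {"offset":[0.539,-0.306,0.08],"dr":[-11,39,29.9]},
  ],
  gripper=0.2,
)

```text
time_s: 1.6
position: [0.5914, -0.1176, 0.1763]
tcp_rot: [[0.757, -0.12, 0.642], [-0.092, -0.993, -0.077], [0.647, -0.001, -0.763]]
force: [0.9, -0.1, -0.5]
opening: 0.401
grasp_force: 0.0
```

```bash
python3 - <<'E'
from h import *
from rig import viewer
st(); rows(pose((37,-35,92),40,0,85),pose((37,-35,92),40,0,0))
c=viewer.capture("wrist"); a=c["color"].copy()
o,Rc=case()
for q in ((37,-35,104),(37,-43,104),(37,-27,104),(-45,-35,70),(-65,-75,80),(65,-75,80)):
    u=proj(c,o+Rc.apply(np.array(q)/1e3))[0]; cv2.circle(a,tuple(int(v) for v in u.round()),2,(255,0,0),-1)
cv2.imwrite("pics/w1.png",a[:,:,::-1])
E
```

```text
t 1.6 case mm [-30.3 -86.7 176.3] F [ 0.9 -0.1 -0.5] open mm 34.9 grip 0.0 j [-29.  27. 119. 106.  15. -34.]
{"offset":[-0.0028, -0.0516, 0.0416],"dr":[-0.09, -0.31, 0.03]} rows>=1.6
{"offset":[-0.0033, -0.0515, 0.1266],"dr":[-0.09, -0.31, 0.03]} rows>=3.3
```

View pics/w1.png

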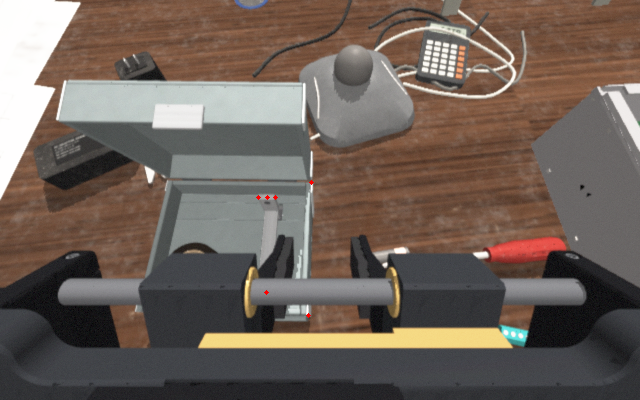

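The wrist view shows the tab's top at about (271,203) and my projection at (267,198), so they agree to a few mm. The arm is still catching up, so I'll finish the pre-approach.

servo_tool(
  targets=[
    {"offset":[-0.003,-0.0516,0.0416],"dr":[0,-0.3,0]},
    {"offset":[-0.003,-0.0516,0.0416],"dr":[0,-0.3,0]},
    {"offset":[-0.003,-0.0516,0.0416],"dr":[0,-0.3,0]},
    {"offset":[-0.003,-0.0516,0.0416],"dr":[0,-0.3,0]},
    {"offset":[-0.003,-0.0516,0.0416],"dr":[0,-0.3,0]},
    {"offset":[-0.003,-0.0516,0.0416],"dr":[0,-0.3,0]},
  ],
)

```text
time_s: 2.15
position: [0.6219, -0.0698, 0.1435]
tcp_rot: [[0.76, -0.118, 0.639], [-0.091, -0.993, -0.075], [0.643, -0.001, -0.765]]
force: [0.3, -0.1, -0.4]
opening: 0.402
grasp_force: 0.0
```

```bash
python3 - <<'E'
from h import *
from rig import viewer
st(); rows(pose((37,-35,92),40,0,85),pose((37,-35,92),40,0,0))
c=viewer.capture("wrist"); a=c["color"].copy()
o,Rc=case()
pr=lambda q:proj(c,o+Rc.apply(np.array(q)/1e3))[0]
u=pr((37,-35,104)); print(u, pr((37,-43,104)),pr((37,-27,104)),pr((65,-75,80)),pr((65,75,80)))
x,y=(u-[80,60]).astype(int).clip(0); x=min(x,480);y=min(y,280)
print(x,y); cv2.imwrite("pics/w2.png",cv2.resize(a[y:y+120,x:x+160],None,fx=4,fy=4)[:,:,::-1])
E
```

```text
t 2.15 case mm [ -5.9 -35.5 143.5] F [ 0.3 -0.1 -0.4] open mm 34.9 grip 0.0 j [-21.  32. 117. 132.  13. -53.]
{"offset":[-0.0003, -0.0005, 0.0007],"dr":[-0.17, -0.05, 0.11]} rows>=0.0
{"offset":[-0.0004, -0.0003, 0.0857],"dr":[-0.17, -0.05, 0.11]} rows>=2.1
[321.30994417 208.71966909] [331.34751833 208.7484457 ] [311.27385506 208.69089674] [365.47127304 189.5262239 ] [200.66244216 189.07719745]
241 148
```

View pics/w2.png

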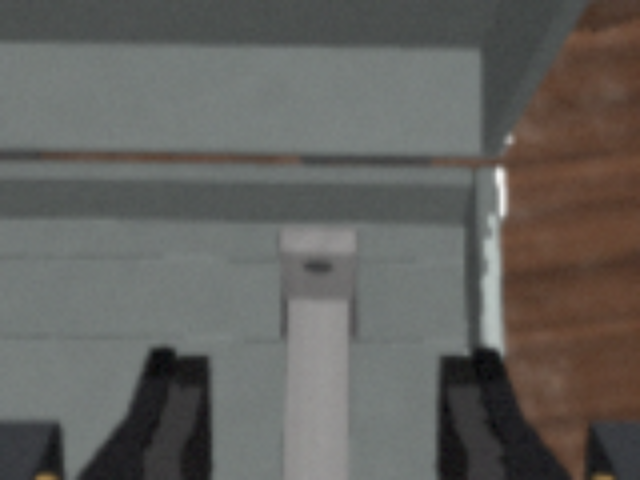

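The tab's top is at (320.5,208) and predicted at (321,208.7), so the fit is good. Approaching and gripping.

servo_tool(
  targets=[
    {"offset":[0,0,0.02],"dr":[0,0,0]},
    {"offset":[0,0,0.04],"dr":[0,0,0]},
    {"offset":[0,0,0.055],"dr":[0,0,0]},
    {"offset":[0,0,0.065],"dr":[0,0,0]},
    {"offset":[0,0,0.075],"dr":[0,0,0]},
    {"offset":[0,0,0.082],"dr":[0,0,0]},
    {"offset":[0,0,0.086],"dr":[0,0,0]},
    {"offset":[0,0,0.086],"dr":[0,0,0]},
  ],
  gripper=0.3,
)

```text
time_s: 2.87
position: [0.6772, -0.0759, 0.0771]
tcp_rot: [[0.76, -0.118, 0.639], [-0.091, -0.993, -0.075], [0.643, -0.001, -0.766]]
force: [-0.1, -0.1, -0.4]
opening: 0.349
grasp_force: 0.0
```

servo_tool(
  targets=[
    {"offset":[0,0,0],"dr":[0,0,0]},
    {"offset":[0,0,0],"dr":[0,0,0]},
    {"offset":[0,0,0],"dr":[0,0,0]},
    {"offset":[0,0,0],"dr":[0,0,0]},
    {"offset":[0,0,0],"dr":[0,0,0]},
    {"offset":[0,0,0],"dr":[0,0,0]},
  ],
  gripper=1,
)

```text
time_s: 3.37
position: [0.677, -0.0752, 0.0779]
tcp_rot: [[0.76, -0.117, 0.64], [-0.09, -0.993, -0.074], [0.644, -0.001, -0.765]]
force: [-1.4, 2.6, 2.7]
opening: 0.18
grasp_force: 30.0
```

```bash
python3 - <<'E'
from h import *
st()
s=bot.read_state(); o,Rc=case(); piv=o+Rc.apply([-.045,-.035,.070]); R0=Rot.from_matrix(s["tcp_rot"]); p0=s["position"]
P=[]
for a in (.04,.08,.12,.16,.2,.24,.28,.32,.36):
    D=Rc*Rot.from_euler('y',-a)*Rc.inv(); P.append((piv+D.apply(p0-piv),D*R0))
rows(*P)
E
```

```text
t 3.37 case mm [ 49.5 -34.2  77.9] F [-1.4  2.6  2.7] open mm 15.6 grip 30.0 j [-19.  42. 111. 145.  15. -66.]
{"offset":[0.0021, -0.0, -0.0031],"dr":[-0.01, 2.29, -0.01]} rows>=0.3
{"offset":[0.0041, -0.0, -0.0064],"dr":[-0.01, 4.58, -0.02]} rows>=0.6
{"offset":[0.006, -0.0, -0.0097],"dr":[-0.02, 6.88, -0.03]} rows>=1.0
{"offset":[0.0077, -0.0, -0.013],"dr":[-0.02, 9.17, -0.04]} rows>=1.3
{"offset":[0.0093, -0.0, -0.0165],"dr":[-0.03, 11.46, -0.04]} rows>=1.6
{"offset":[0.0108, -0.0001, -0.02],"dr":[-0.03, 13.75, -0.05]} rows>=1.9
{"offset":[0.0121, -0.0001, -0.0235],"dr":[-0.04, 16.04, -0.06]} rows>=2.2
{"offset":[0.0133, -0.0001, -0.0271],"dr":[-0.05, 18.33, -0.07]} rows>=2.6
{"offset":[0.0143, -0.0001, -0.0308],"dr":[-0.05, 20.63, -0.08]} rows>=2.9
```

Gripped: the opening is 15.6 mm on the 16 mm tab. I'll follow the arc up to 0.32, two rows per step.

servo_tool(
  targets=[
    {"offset":[0.002,0,-0.003],"dr":[0,2.3,0]},
    {"offset":[0.003,0,-0.0047],"dr":[0,3.4,0]},
    {"offset":[0.0041,0,-0.0064],"dr":[0,4.6,0]},
    {"offset":[0.005,0,-0.008],"dr":[0,5.7,0]},
    {"offset":[0.006,0,-0.0097],"dr":[0,6.9,0]},
    {"offset":[0.0069,0,-0.0113],"dr":[0,8,0]},
    {"offset":[0.0077,0,-0.013],"dr":[0,9.2,0]},
    {"offset":[0.0085,0,-0.0147],"dr":[0,10.3,0]},
    {"offset":[0.0093,0,-0.0165],"dr":[0,11.5,0]},
    {"offset":[0.0101,0,-0.0182],"dr":[0,12.6,0]},
    {"offset":[0.0108,0,-0.02],"dr":[0,13.75,0]},
    {"offset":[0.0115,0,-0.0218],"dr":[0,14.9,0]},
    {"offset":[0.0121,0,-0.0235],"dr":[0,16,0]},
    {"offset":[0.0127,0,-0.0253],"dr":[0,17.2,0]},
    {"offset":[0.0133,0,-0.0271],"dr":[0,18.3,0]},
    {"offset":[0.0138,0,-0.029],"dr":[0,19.5,0]},
    {"offset":[0.0138,0,-0.029],"dr":[0,19.5,0]},
    {"offset":[0.0138,0,-0.029],"dr":[0,19.5,0]},
  ],
)

```text
time_s: 4.87
position: [0.6691, -0.0741, 0.1084]
tcp_rot: [[0.504, -0.116, 0.856], [-0.06, -0.993, -0.099], [0.862, -0.001, -0.507]]
force: [1.4, 3.1, 0.1]
opening: 0.177
grasp_force: 30.0
```

```bash
python3 - <<'E'
from h import *
st(); pickle.dump((bot.read_state()["position"],bot.read_state()["tcp_rot"]),open("up.pkl","wb"))
E
```

```text
t 4.87 case mm [ 41.6 -34.1 108.4] F [1.4 3.1 0.1] open mm 15.4 grip 30.0 j [-22.  48. 122. 163.  49. -86.]
```

servo_tool(
  targets=[
    {"offset":[0,0,0],"dr":[0,0,0]},
    {"offset":[0,0,0],"dr":[0,0,0]},
    {"offset":[0,0,0],"dr":[0,0,0]},
    {"offset":[0,0,-0.02],"dr":[0,0,0]},
    {"offset":[0,0,-0.05],"dr":[0,0,0]},
    {"offset":[0,0,-0.085],"dr":[0,0,0]},
    {"offset":[0,0,-0.085],"dr":[0,0,0]},
  ],
  gripper=0.3,
)

```text
time_s: 5.45
position: [0.5909, -0.0647, 0.1523]
tcp_rot: [[0.508, -0.119, 0.853], [-0.064, -0.993, -0.101], [0.859, -0.003, -0.512]]
force: [0.3, 1.6, -0.7]
opening: 0.35
grasp_force: 0.0
```

```bash
python3 - <<'E'
from h import *
st(); 
rows(pose((-60,-20,140),20,45,60),pose((-105,0,46),0,90,85),pose((-105,0,46),0,90))
E
```

```text
t 5.45 case mm [-37.3 -34.3 152.3] F [ 0.3  1.6 -0.7] open mm 30.4 grip 0.0 j [-25.  42. 133. 160.  55. -88.]
{"offset":[0.0039, -0.0144, -0.0452],"dr":[15.15, -37.21, -43.23]} rows>=8.2
{"offset":[-0.0691, -0.0343, -0.0376],"dr":[45.91, -46.28, -81.17]} rows>=14.5
{"offset":[-0.1421, -0.034, 0.006],"dr":[45.91, -46.28, -81.17]} rows>=14.5
```

servo_tool(
  targets=[
    {"offset":[0.004,-0.0144,-0.045],"dr":[15,-37,-43]},
    {"offset":[0.004,-0.0144,-0.045],"dr":[15,-37,-43]},
    {"offset":[0.004,-0.0144,-0.045],"dr":[15,-37,-43]},
    {"offset":[0.004,-0.0144,-0.045],"dr":[15,-37,-43]},
    {"offset":[0.004,-0.0144,-0.045],"dr":[15,-37,-43]},
    {"offset":[0.004,-0.0144,-0.045],"dr":[15,-37,-43]},
    {"offset":[0.004,-0.0144,-0.045],"dr":[15,-37,-43]},
    {"offset":[0.004,-0.0144,-0.045],"dr":[15,-37,-43]},
    {"offset":[-0.069,-0.0343,-0.0376],"dr":[45.9,-46.3,-81.2]},
    {"offset":[-0.069,-0.0343,-0.0376],"dr":[45.9,-46.3,-81.2]},
    {"offset":[-0.069,-0.0343,-0.0376],"dr":[45.9,-46.3,-81.2]},
    {"offset":[-0.069,-0.0343,-0.0376],"dr":[45.9,-46.3,-81.2]},
    {"offset":[-0.069,-0.0343,-0.0376],"dr":[45.9,-46.3,-81.2]},
    {"offset":[-0.069,-0.0343,-0.0376],"dr":[45.9,-46.3,-81.2]},
    {"offset":[-0.069,-0.0343,-0.0376],"dr":[45.9,-46.3,-81.2]},
    {"offset":[-0.069,-0.0343,-0.0376],"dr":[45.9,-46.3,-81.2]},
    {"offset":[-0.069,-0.0343,-0.0376],"dr":[45.9,-46.3,-81.2]},
    {"offset":[-0.069,-0.0343,-0.0376],"dr":[45.9,-46.3,-81.2]},
    {"offset":[-0.069,-0.0343,-0.0376],"dr":[45.9,-46.3,-81.2]},
    {"offset":[-0.069,-0.0343,-0.0376],"dr":[45.9,-46.3,-81.2]},
  ],
  gripper=0.45,
)

```text
time_s: 7.12
position: [0.5342, -0.0249, 0.1119]
tcp_rot: [[0.122, 0.992, 0.008], [0.993, -0.122, -0.004], [-0.002, 0.009, -1.0]]
force: [-0.0, -0.2, -0.1]
opening: 0.276
grasp_force: 0.0
```

```bash
python3 - <<'E'
from h import *
st(); 
rows(pose((-105,0,46),0,90,85),pose((-105,0,46),0,90))
E
```

```text
t 7.12 case mm [-98.3  -1.6 111.9] F [-0.  -0.2 -0.1] open mm 24.0 grip 0.0 j [-15.  32. 101.  -0.  46.  -8.]
{"offset":[0.0016, -0.0067, -0.0005],"dr":[0.5, 0.14, -0.05]} rows>=0.2
{"offset":[0.0018, -0.0075, 0.0845],"dr":[0.5, 0.14, -0.05]} rows>=2.0
```

servo_tool(
  targets=[
    {"offset":[0.0017,-0.007,0],"dr":[0.5,0.1,0]},
    {"offset":[0.0017,-0.007,0.02],"dr":[0.5,0.1,0]},
    {"offset":[0.0018,-0.0075,0.045],"dr":[0.5,0.1,0]},
    {"offset":[0.0018,-0.0075,0.065],"dr":[0.5,0.1,0]},
    {"offset":[0.0018,-0.0075,0.078],"dr":[0.5,0.1,0]},
    {"offset":[0.0018,-0.0075,0.0845],"dr":[0.5,0.1,0]},
    {"offset":[0.0018,-0.0075,0.0845],"dr":[0.5,0.1,0]},
  ],
)

```text
time_s: 7.7
position: [0.5251, -0.0213, 0.0254]
tcp_rot: [[0.128, 0.992, -0.003], [0.992, -0.128, 0.004], [0.003, -0.003, -1.0]]
force: [0.1, 0.3, 0.7]
opening: 0.275
grasp_force: 0.0
```

servo_tool(
  targets=[
    {"offset":[0,0,0],"dr":[0,0,0]},
    {"offset":[0,0,0],"dr":[0,0,0]},
    {"offset":[0,0,0],"dr":[0,0,0]},
    {"offset":[0,0,0],"dr":[0,0,0]},
  ],
  gripper=1,
)

```text
time_s: 8.03
position: [0.5282, -0.0218, 0.0277]
tcp_rot: [[0.126, 0.992, 0.004], [0.992, -0.126, 0.001], [0.002, 0.004, -1.0]]
force: [0.9, -0.3, 0.2]
opening: 0.115
grasp_force: 30.0
```

```bash
python3 - <<'E'
from h import *
st()
E
```

```text
t 8.03 case mm [-104.7    0.8   27.7] F [ 0.9 -0.3  0.2] open mm 10.0 grip 30.0 j [-15.  41. 104.   0.  35.  -8.]
```

servo_tool(
  targets=[
    {"offset":[0,-0.005,0],"dr":[0,0,0]},
    {"offset":[0,-0.015,0],"dr":[0,0,0]},
    {"offset":[0,-0.025,0],"dr":[0,0,0]},
    {"offset":[0,-0.035,0],"dr":[0,0,0]},
    {"offset":[0,-0.045,0],"dr":[0,0,0]},
    {"offset":[0,-0.055,0],"dr":[0,0,0]},
    {"offset":[0,-0.065,0],"dr":[0,0,0]},
    {"offset":[0,-0.075,0],"dr":[0,0,0]},
    {"offset":[0,-0.082,0],"dr":[0,0,0]},
    {"offset":[0,-0.086,0],"dr":[0,0,0]},
    {"offset":[0,-0.089,0],"dr":[0,0,0]},
    {"offset":[0,-0.09,0],"dr":[0,0,0]},
    {"offset":[0,-0.09,0],"dr":[0,0,0]},
    {"offset":[0,-0.09,0],"dr":[0,0,0]},
  ],
)

```text
time_s: 9.2
position: [0.4427, -0.0104, 0.0276]
tcp_rot: [[0.127, 0.992, 0.012], [0.992, -0.127, 0.0], [0.002, 0.012, -1.0]]
force: [9.1, 8.4, 1.9]
opening: 0.112
grasp_force: 30.0
```

```bash
python3 - <<'E'
from h import *
st()
E
```

```text
t 9.2 case mm [-190.9    1.7   27.6] F [9.1 8.4 1.9] open mm 9.7 grip 30.0 j [-16.  38. 117.   0.  24.  -9.]
```

servo_tool(
  targets=[
    {"offset":[0,-0.002,0],"dr":[0,0,0]},
    {"offset":[0,-0.003,0],"dr":[0,0,0]},
    {"offset":[0,-0.003,0],"dr":[0,0,0]},
  ],
)

```text
time_s: 9.45
position: [0.4427, -0.0105, 0.0277]
tcp_rot: [[0.127, 0.992, 0.018], [0.992, -0.127, -0.001], [0.001, 0.018, -1.0]]
force: [13.3, 10.0, -1.4]
opening: 0.115
grasp_force: 30.0
```

```bash
python3 - <<'E'
from h import *
from rig import viewer
st()
c=viewer.capture("top")
o,Rc=case()
for h in (80,84,88): print(h,proj(c,o+Rc.apply(np.array([(-105-h,40,42),(-105-h,-40,42),(-70-h,70,50)])/1e3)).round(1).tolist())
cv2.imwrite("pics/top2.png",cv2.resize(c["color"][95:215,270:390],None,fx=5,fy=5,interpolation=cv2.INTER_CUBIC)[:,:,::-1])
E
```

```text
t 9.45 case mm [-190.9    1.6   27.7] F [13.3 10.  -1.4] open mm 10.0 grip 30.0 j [-16.  38. 117.   1.  24.  -9.]
80 [[298.2, 219.0], [327.7, 221.8], [288.1, 205.0]]
84 [[298.0, 220.5], [327.6, 223.3], [288.0, 206.4]]
88 [[297.9, 222.0], [327.4, 224.7], [287.8, 207.9]]
```

View pics/top2.png

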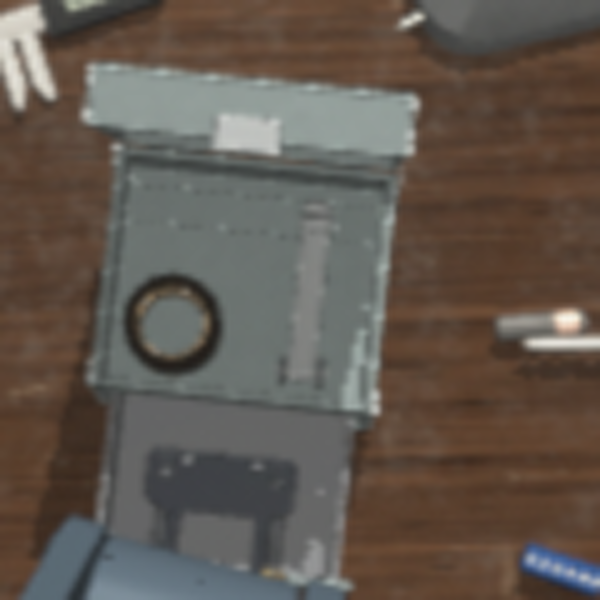

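The drawer is out at its stop, since the handle doesn't yield at 13 N. The block is unchanged at about crop (565,570). Releasing and going to the block.

servo_tool(
  targets=[
    {"offset":[0,0.002,0],"dr":[0,0,0]},
    {"offset":[0,0.002,0],"dr":[0,0,0]},
    {"offset":[0,0.002,0],"dr":[0,0,0]},
    {"offset":[0,0.002,-0.02],"dr":[0,0,0]},
    {"offset":[0,0.002,-0.05],"dr":[0,0,0]},
    {"offset":[0,0.002,-0.085],"dr":[0,0,0]},
    {"offset":[0,0.002,-0.09],"dr":[0,0,0]},
  ],
  gripper=0.5,
)

```text
time_s: 10.08
position: [0.4367, -0.0105, 0.12]
tcp_rot: [[0.125, 0.992, 0.004], [0.992, -0.125, 0.0], [0.001, 0.004, -1.0]]
force: [0.7, 0.3, 1.0]
opening: 0.245
grasp_force: 0.0
```

```bash
python3 - <<'E'
from h import *
from rig import viewer
st(); 
rows(pose((475.5,-204.5,22.7),0,68,80,"w"))
c=viewer.capture("scene")
o,Rc=case()
for a in (0,.2,.34):
  r=lambda x,z:(-45+x*np.cos(a)-z*np.sin(a),-35,70+x*np.sin(a)+z*np.cos(a))
  print(a,((proj(c,o+Rc.apply(np.array([r(82,34),r(82,2)])/1e3))+.5-[285,120])*5).round().tolist())
cv2.imwrite("pics/sc2.png",cv2.resize(c["color"][120:240,285:395],None,fx=5,fy=5,interpolation=cv2.INTER_CUBIC)[:,:,::-1])
E
```

```text
t 10.08 case mm [-196.9    0.9  120. ] F [0.7 0.3 1. ] open mm 21.3 grip 0.0 j [-16.  26. 114.   0.  39.  -9.]
{"offset":[-0.1877, 0.0626, 0.036],"dr":[0.21, -0.08, 14.84]} rows>=4.8
0 [[342.0, 287.0], [339.0, 342.0]]
0.2 [[334.0, 264.0], [338.0, 316.0]]
0.34 [[327.0, 251.0], [336.0, 299.0]]
```

View pics/sc2.png

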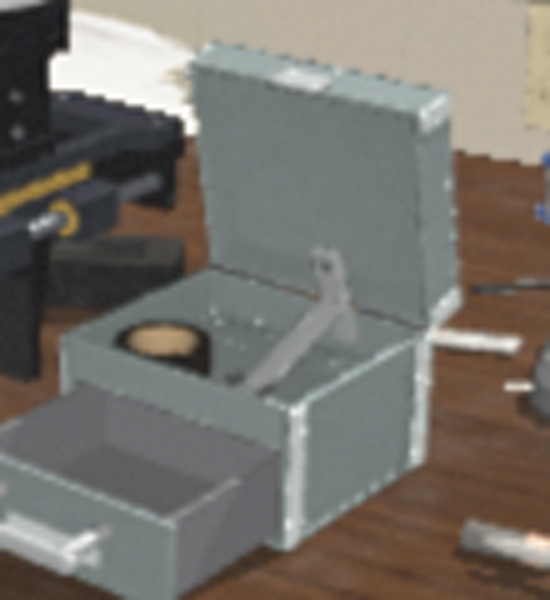

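The stay is up: the tab's top is at (326,252), which matches 0.34 rad. The drawer is out. Now the block.

servo_tool(
  targets=[
    {"offset":[-0.188,0.0626,0.02],"dr":[0,0,14.8]},
    {"offset":[-0.188,0.0626,0.02],"dr":[0,0,14.8]},
    {"offset":[-0.188,0.0626,0.02],"dr":[0,0,14.8]},
    {"offset":[-0.188,0.0626,0.02],"dr":[0,0,14.8]},
    {"offset":[-0.188,0.0626,0.02],"dr":[0,0,14.8]},
    {"offset":[-0.188,0.0626,0.036],"dr":[0.2,0,14.8]},
    {"offset":[-0.188,0.0626,0.036],"dr":[0.2,0,14.8]},
    {"offset":[-0.188,0.0626,0.036],"dr":[0.2,0,14.8]},
  ],
  gripper=0.0,
)

```text
time_s: 10.8
position: [0.4723, -0.203, 0.0782]
tcp_rot: [[0.375, 0.927, -0.009], [0.927, -0.375, 0.007], [0.003, -0.011, -1.0]]
force: [-0.3, 0.1, 0.2]
opening: 0.5
grasp_force: 0.0
```

```bash
python3 - <<'E'
from h import *
from rig import viewer
st(); print(bot.read_state()["position"])
c=viewer.capture("wrist"); a=c["color"].astype(int)
m=((a[:,:,2]>a[:,:,0]+25)&(a[:,:,2]>a[:,:,1]+12)).astype(np.uint8)
k,l,s,ce=cv2.connectedComponentsWithStats(m)
for i in range(1,k):
    if s[i,4]>100:
        px=np.argwhere(l==i)[:,::-1]
        W=np.array([ray(c,q,.016)[:2] for q in px])*1e3
        print(s[i,4],ce[i].round(),cv2.minAreaRect(W.astype(np.float32)))
rows(pose((475.5,-204.5,22.7),0,68,0,"w"))
E
```

```text
t 10.8 case mm [-138.2 -185.9   78.2] F [-0.3  0.1  0.2] open mm 43.5 grip 0.0 j [-36.  35. 104.   0.  41. -14.]
[ 0.47228357 -0.20298684  0.07824432]
968 [197. 159.] ((399.2431945800781, -123.36527252197266), (24.495437622070312, 24.882551193237305), 11.241279602050781)
859 [330. 212.] ((478.01904296875, -203.49972534179688), (48.68935012817383, 15.736771583557129), 68.9916000366211)
{"offset":[-0.0009, 0.0038, 0.075],"dr":[-0.54, -0.17, 0.04]} rows>=1.8
```

servo_tool(
  targets=[
    {"offset":[0,0.005,0.025],"dr":[-0.5,0,0]},
    {"offset":[0,0.005,0.05],"dr":[-0.5,0,0]},
    {"offset":[0,0.005,0.066],"dr":[-0.5,0,0]},
    {"offset":[0,0.005,0.074],"dr":[-0.5,0,0]},
    {"offset":[0,0.005,0.074],"dr":[-0.5,0,0]},
  ],
)

```text
time_s: 11.27
position: [0.4782, -0.2041, 0.0051]
tcp_rot: [[0.373, 0.928, 0.002], [0.928, -0.373, 0.002], [0.003, 0.001, -1.0]]
force: [-0.1, -0.3, 0.0]
opening: 0.503
grasp_force: 0.0
```

servo_tool(
  targets=[
    {"offset":[0,0,0],"dr":[0,0,0]},
    {"offset":[0,0,0],"dr":[0,0,0]},
    {"offset":[0,0,0],"dr":[0,0,0]},
    {"offset":[0,0,0],"dr":[0,0,0]},
    {"offset":[0,0,0],"dr":[0,0,0]},
    {"offset":[0,0,-0.03],"dr":[0,0,0]},
    {"offset":[0,0,-0.065],"dr":[0,0,0]},
    {"offset":[0,0,-0.1],"dr":[0,0,0]},
    {"offset":[0,0,-0.1],"dr":[0,0,0]},
  ],
  gripper=1,
)

```text
time_s: 12.02
position: [0.4825, -0.2085, 0.1121]
tcp_rot: [[0.374, 0.927, 0.015], [0.927, -0.374, -0.008], [-0.001, 0.017, -1.0]]
force: [0.2, -1.3, 0.1]
opening: 0.175
grasp_force: 30.0
```

```bash
python3 - <<'E'
from h import *
st()
rows(pose((-113,0,36),0,0,80),pose((-113,0,36),0,0,0))
E
```

```text
t 12.02 case mm [-127.4 -190.1  112.1] F [ 0.2 -1.3  0.1] open mm 15.3 grip 30.0 j [-36.  32. 103.   0.  44. -14.]
{"offset":[0.1873, -0.0356, 0.014],"dr":[0.88, -0.58, 74.99]} rows>=10.5
{"offset":[0.1874, -0.037, 0.094],"dr":[0.88, -0.58, 74.99]} rows>=10.5
```

servo_tool(
  targets=[
    {"offset":[0.187,-0.0356,0],"dr":[0.8,-0.6,75]},
    {"offset":[0.187,-0.0356,0],"dr":[0.8,-0.6,75]},
    {"offset":[0.187,-0.0356,0],"dr":[0.8,-0.6,75]},
    {"offset":[0.187,-0.0356,0],"dr":[0.8,-0.6,75]},
    {"offset":[0.187,-0.0356,0],"dr":[0.8,-0.6,75]},
    {"offset":[0.187,-0.0356,0],"dr":[0.8,-0.6,75]},
    {"offset":[0.187,-0.0356,0],"dr":[0.8,-0.6,75]},
    {"offset":[0.187,-0.0356,0],"dr":[0.8,-0.6,75]},
    {"offset":[0.187,-0.0356,0],"dr":[0.8,-0.6,75]},
    {"offset":[0.187,-0.0356,0],"dr":[0.8,-0.6,75]},
    {"offset":[0.187,-0.0356,0],"dr":[0.8,-0.6,75]},
    {"offset":[0.187,-0.0356,0.014],"dr":[0.8,-0.6,75]},
    {"offset":[0.187,-0.0356,0.014],"dr":[0.8,-0.6,75]},
    {"offset":[0.187,-0.0356,0.014],"dr":[0.8,-0.6,75]},
  ],
)

```text
time_s: 13.18
position: [0.5152, -0.0193, 0.0918]
tcp_rot: [[0.993, -0.121, -0.012], [-0.121, -0.993, 0.006], [-0.012, -0.005, -1.0]]
force: [-0.1, -0.2, -0.9]
opening: 0.177
grasp_force: 30.0
```

```bash
python3 - <<'E'
from h import *
st()
rows(pose((-113,0,35),0,0,0))
E
```

```text
t 13.18 case mm [-117.8    1.7   91.8] F [-0.1 -0.2 -0.9] open mm 15.4 grip 30.0 j [-15.  34. 104.   0.  43.  82.]
{"offset":[0.0058, 0.0021, 0.0754],"dr":[-0.27, 0.71, 0.0]} rows>=1.8
```

servo_tool(
  targets=[
    {"offset":[0.003,0.002,0.02],"dr":[0,0.3,0]},
    {"offset":[0.003,0.002,0.04],"dr":[0,0.3,0]},
    {"offset":[0.003,0.002,0.058],"dr":[0,0.3,0]},
    {"offset":[0.003,0.002,0.068],"dr":[0,0.3,0]},
    {"offset":[0.003,0.002,0.0745],"dr":[0,0.3,0]},
    {"offset":[0.003,0.002,0.0745],"dr":[0,0.3,0]},
    {"offset":[0.003,0.002,0.0745],"dr":[0,0.3,0]},
  ],
)

```text
time_s: 13.77
position: [0.5189, -0.0216, 0.0184]
tcp_rot: [[0.993, -0.121, -0.003], [-0.121, -0.993, 0.005], [-0.004, -0.004, -1.0]]
force: [-0.0, 0.3, -0.7]
opening: 0.179
grasp_force: 30.0
```

servo_tool(
  targets=[
    {"offset":[0,0,0],"dr":[0,0,0]},
    {"offset":[0,0,0],"dr":[0,0,0]},
    {"offset":[0,0,0],"dr":[0,0,0]},
    {"offset":[0,0,-0.02],"dr":[0,0,0]},
    {"offset":[0,0,-0.05],"dr":[0,0,0]},
    {"offset":[0,0,-0.09],"dr":[0,0,0]},
    {"offset":[0,0,-0.1],"dr":[0,0,0]},
  ],
  gripper=0.3,
)

```text
time_s: 14.35
position: [0.5214, -0.0224, 0.1223]
tcp_rot: [[0.993, -0.121, 0.004], [-0.121, -0.993, 0.003], [0.003, -0.003, -1.0]]
force: [0.9, -0.7, 0.4]
opening: 0.348
grasp_force: 0.0
```

```bash
python3 - <<'E'
from h import *
from rig import viewer
st()
c=viewer.capture("wrist"); a=c["color"].astype(int)
m=((a[:,:,2]>a[:,:,0]+25)&(a[:,:,2]>a[:,:,1]+12)).astype(np.uint8)
k,l,s,ce=cv2.connectedComponentsWithStats(m); o,Rc=case()
for i in range(1,k):
    if s[i,4]>100:
        W=np.array([Rc.inv().apply(ray(c,q,.026)-o)[:2] for q in np.argwhere(l==i)[:,::-1]])*1e3
        print(s[i,4],cv2.minAreaRect(W.astype(np.float32)))
rows(pose((-193,0,46),0,90,85),pose((-193,0,46),0,90))
E
```

```text
t 14.35 case mm [-111.3   -0.7  122.3] F [ 0.9 -0.7  0.4] open mm 30.3 grip 0.0 j [-15.  31. 102.   0.  47.  82.]
741 ((-112.55966186523438, -0.18173599243164062), (15.794927597045898, 48.12710952758789), 89.49129486083984)
{"offset":[-0.0822, -0.0007, 0.0098],"dr":[0.07, -0.36, -90.0]} rows>=12.6
{"offset":[-0.0826, -0.0005, 0.0948],"dr":[0.07, -0.36, -90.0]} rows>=12.6
```

The block lies in the drawer at (-112.6, 0) in the case frame. Regripping the handle.

servo_tool(
  targets=[
    {"offset":[-0.081,-0.0006,0.008],"dr":[0,-0.3,-90]},
    {"offset":[-0.081,-0.0006,0.008],"dr":[0,-0.3,-90]},
    {"offset":[-0.081,-0.0006,0.008],"dr":[0,-0.3,-90]},
    {"offset":[-0.081,-0.0006,0.008],"dr":[0,-0.3,-90]},
    {"offset":[-0.081,-0.0006,0.008],"dr":[0,-0.3,-90]},
    {"offset":[-0.081,-0.0006,0.008],"dr":[0,-0.3,-90]},
    {"offset":[-0.081,-0.0006,0.008],"dr":[0,-0.3,-90]},
    {"offset":[-0.081,-0.0006,0.008],"dr":[0,-0.3,-90]},
    {"offset":[-0.081,-0.0006,0.008],"dr":[0,-0.3,-90]},
    {"offset":[-0.081,-0.0006,0.008],"dr":[0,-0.3,-90]},
    {"offset":[-0.081,-0.0006,0.008],"dr":[0,-0.3,-90]},
    {"offset":[-0.081,-0.0006,0.008],"dr":[0,-0.3,-90]},
    {"offset":[-0.081,-0.0006,0.008],"dr":[0,-0.3,-90]},
    {"offset":[-0.081,-0.0006,0.008],"dr":[0,-0.3,-90]},
    {"offset":[-0.081,-0.0006,0.008],"dr":[0,-0.3,-90]},
    {"offset":[-0.081,-0.0006,0.008],"dr":[0,-0.3,-90]},
  ],
  gripper=0.45,
)

```text
time_s: 15.73
position: [0.4379, -0.0113, 0.1098]
tcp_rot: [[0.123, 0.992, -0.009], [0.992, -0.123, 0.002], [0.001, -0.009, -1.0]]
force: [-0.2, -1.0, 0.6]
opening: 0.275
grasp_force: 0.0
```

```bash
python3 - <<'E'
from h import *
st()
rows(pose((-191.5,0,46),0,90))
E
```

```text
t 15.73 case mm [-195.6    0.3  109.8] F [-0.2 -1.   0.6] open mm 23.9 grip 0.0 j [-16.  28. 114.  -0.  39.  -9.]
{"offset":[-0.0004, 0.0048, 0.0825],"dr":[-0.53, -0.08, -0.11]} rows>=2.0
```

servo_tool(
  targets=[
    {"offset":[0,0.004,0.01],"dr":[-0.3,0,0]},
    {"offset":[0,0.004,0.03],"dr":[-0.3,0,0]},
    {"offset":[0,0.004,0.055],"dr":[-0.3,0,0]},
    {"offset":[0,0.004,0.073],"dr":[-0.3,0,0]},
    {"offset":[0,0.004,0.082],"dr":[-0.3,0,0]},
    {"offset":[0,0.004,0.082],"dr":[-0.3,0,0]},
  ],
)

```text
time_s: 16.23
position: [0.4404, -0.0114, 0.0266]
tcp_rot: [[0.122, 0.992, -0.007], [0.992, -0.122, 0.003], [0.002, -0.007, -1.0]]
force: [-0.9, -0.1, -0.1]
opening: 0.273
grasp_force: 0.0
```

servo_tool(
  targets=[
    {"offset":[0,0,0],"dr":[0,0,0]},
    {"offset":[0,0,0],"dr":[0,0,0]},
    {"offset":[0,0,0],"dr":[0,0,0]},
    {"offset":[0,0,0],"dr":[0,0,0]},
  ],
  gripper=1,
)

```text
time_s: 16.57
position: [0.4428, -0.012, 0.0291]
tcp_rot: [[0.122, 0.993, 0.0], [0.993, -0.122, 0.001], [0.001, 0.0, -1.0]]
force: [0.0, 0.3, 0.3]
opening: 0.113
grasp_force: 30.0
```

```bash
python3 - <<'E'
from h import *
st()
rows(pose((-105,0.8,46),0,90),pose((-102,.8,46),0,90))
E
```

```text
t 16.57 case mm [-190.6    0.2   29.1] F [0.  0.3 0.3] open mm 9.8 grip 30.0 j [-16.  38. 116.   0.  26.  -9.]
{"offset":[0.0007, 0.0856, 0.0019],"dr":[0.01, -0.04, -0.05]} rows>=2.1
{"offset":[0.0007, 0.0886, 0.0019],"dr":[0.01, -0.04, -0.05]} rows>=2.1
```

servo_tool(
  targets=[
    {"offset":[0,0.004,0],"dr":[0,0,0]},
    {"offset":[0,0.011,0],"dr":[0,0,0]},
    {"offset":[0,0.019,0],"dr":[0,0,0]},
    {"offset":[0,0.027,0],"dr":[0,0,0]},
    {"offset":[0,0.035,0],"dr":[0,0,0]},
    {"offset":[0,0.043,0],"dr":[0,0,0]},
    {"offset":[0,0.051,0],"dr":[0,0,0]},
    {"offset":[0,0.059,0],"dr":[0,0,0]},
    {"offset":[0,0.067,0],"dr":[0,0,0]},
    {"offset":[0,0.075,0],"dr":[0,0,0]},
    {"offset":[0,0.081,0],"dr":[0,0,0]},
    {"offset":[0,0.085,0],"dr":[0,0,0]},
    {"offset":[0,0.088,0],"dr":[0,0,0]},
    {"offset":[0,0.09,0],"dr":[0,0,0]},
    {"offset":[0,0.09,0],"dr":[0,0,0]},
    {"offset":[0,0.09,0],"dr":[0,0,0]},
  ],
)

```text
time_s: 17.9
position: [0.5296, -0.0237, 0.029]
tcp_rot: [[0.12, 0.993, -0.006], [0.993, -0.12, 0.0], [-0.001, -0.006, -1.0]]
force: [-5.4, -7.2, 9.2]
opening: 0.115
grasp_force: 30.0
```

```bash
python3 - <<'E'
from h import *
st()
E
```

```text
t 17.9 case mm [-103.    -0.9   29. ] F [-5.4 -7.2  9.2] open mm 10.0 grip 30.0 j [-15.  41. 103.  -0.  36.  -8.]
```

servo_tool(
  targets=[
    {"offset":[0,0.002,0],"dr":[0,0,0]},
    {"offset":[0,0.003,0],"dr":[0,0,0]},
    {"offset":[0,0.003,0],"dr":[0,0,0]},
  ],
)

```text
time_s: 18.15
position: [0.5296, -0.0236, 0.0289]
tcp_rot: [[0.12, 0.993, -0.012], [0.993, -0.12, 0.001], [-0.0, -0.012, -1.0]]
force: [-8.5, -6.3, 12.7]
opening: 0.117
grasp_force: 30.0
```

```bash
python3 - <<'E'
from h import *
st()
E
```

```text
t 18.15 case mm [-103.    -0.9   28.9] F [-8.5 -6.3 12.7] open mm 10.2 grip 30.0 j [-15.  41. 103.  -0.  37.  -8.]
```

servo_tool(
  targets=[
    {"offset":[0,-0.004,0],"dr":[0,0,0]},
    {"offset":[0,-0.004,0],"dr":[0,0,0]},
    {"offset":[0,-0.004,0],"dr":[0,0,0]},
    {"offset":[0,-0.004,0],"dr":[0,0,0]},
    {"offset":[0,-0.004,-0.02],"dr":[0,0,0]},
    {"offset":[0,-0.004,-0.05],"dr":[0,0,0]},
    {"offset":[0,-0.004,-0.09],"dr":[0,0,0]},
    {"offset":[0,-0.004,-0.12],"dr":[0,0,0]},
    {"offset":[0,-0.004,-0.12],"dr":[0,0,0]},
  ],
  gripper=0.5,
)

```text
time_s: 18.9
position: [0.5348, -0.0233, 0.1536]
tcp_rot: [[0.121, 0.993, 0.009], [0.993, -0.121, -0.001], [-0.0, 0.01, -1.0]]
force: [1.0, 0.1, -0.1]
opening: 0.247
grasp_force: 0.0
```

```bash
python3 - <<'E'
from h import *
from rig import viewer
st()
p,R=pickle.load(open("up.pkl","rb")); R=Rot.from_matrix(R)
rows(pose((-60,-20,140),20,45,70),(p-R.apply([0,0,.085]),R),(p,R))
c=viewer.capture("scene"); cv2.imwrite("pics/sc3.png",cv2.resize(c["color"][120:240,285:395],None,fx=5,fy=5,interpolation=cv2.INTER_CUBIC)[:,:,::-1])
E
```

```text
t 18.9 case mm [-9.790e+01  1.000e-01  1.536e+02] F [ 1.   0.1 -0.1] open mm 21.5 grip 0.0 j [-14.  29.  99.   0.  51.  -8.]
{"offset":[-0.0201, 0.0207, -0.0344],"dr":[-18.44, 7.65, 44.57]} rows>=6.8
{"offset":[-0.0346, 0.0662, 0.0028],"dr":[-45.74, 46.08, 81.01]} rows>=14.5
{"offset":[-0.0342, 0.139, 0.0466],"dr":[-45.74, 46.08, 81.01]} rows>=14.5
```

View pics/sc3.png

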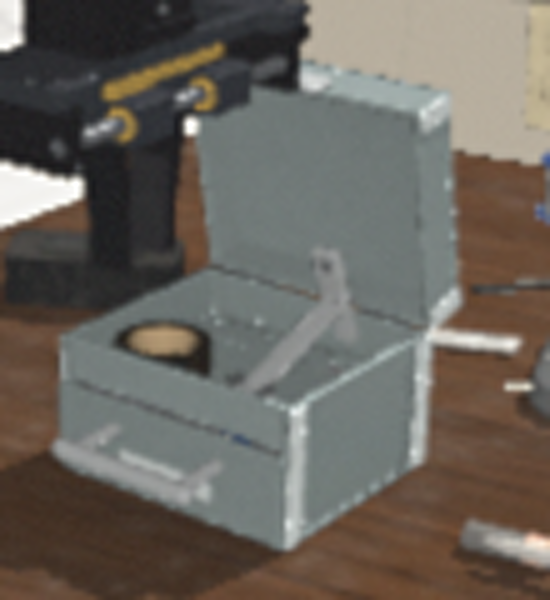

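The drawer is home, the handle is as before, and the blue block shows through the slit. The stay is still up. Going to regrip the tab.

servo_tool(
  targets=[
    {"offset":[-0.02,0.0207,-0.0344],"dr":[-18.4,7.7,44.6]},
    {"offset":[-0.02,0.0207,-0.0344],"dr":[-18.4,7.7,44.6]},
    {"offset":[-0.02,0.0207,-0.0344],"dr":[-18.4,7.7,44.6]},
    {"offset":[-0.02,0.0207,-0.0344],"dr":[-18.4,7.7,44.6]},
    {"offset":[-0.02,0.0207,-0.0344],"dr":[-18.4,7.7,44.6]},
    {"offset":[-0.02,0.0207,-0.0344],"dr":[-18.4,7.7,44.6]},
    {"offset":[-0.02,0.0207,-0.0344],"dr":[-18.4,7.7,44.6]},
    {"offset":[-0.035,0.066,-0.0028],"dr":[-45.7,46.1,81]},
    {"offset":[-0.035,0.066,-0.0028],"dr":[-45.7,46.1,81]},
    {"offset":[-0.035,0.066,-0.0028],"dr":[-45.7,46.1,81]},
    {"offset":[-0.035,0.066,-0.0028],"dr":[-45.7,46.1,81]},
    {"offset":[-0.035,0.066,-0.0028],"dr":[-45.7,46.1,81]},
    {"offset":[-0.035,0.066,-0.0028],"dr":[-45.7,46.1,81]},
    {"offset":[-0.035,0.066,-0.0028],"dr":[-45.7,46.1,81]},
    {"offset":[-0.035,0.066,-0.0028],"dr":[-45.7,46.1,81]},
    {"offset":[-0.035,0.066,-0.0028],"dr":[-45.7,46.1,81]},
    {"offset":[-0.035,0.066,-0.0028],"dr":[-45.7,46.1,81]},
    {"offset":[-0.035,0.066,-0.0028],"dr":[-45.7,46.1,81]},
    {"offset":[-0.035,0.066,-0.0028],"dr":[-45.7,46.1,81]},
    {"offset":[-0.035,0.066,-0.0028],"dr":[-45.7,46.1,81]},
  ],
  gripper=0.3,
)

```text
time_s: 20.62
position: [0.5919, -0.0652, 0.1499]
tcp_rot: [[0.619, 0.031, 0.785], [0.064, -0.998, -0.011], [0.783, 0.057, -0.619]]
force: [1.0, 1.0, -0.7]
opening: 0.349
grasp_force: 0.0
```

```bash
cat > tab.py <<'E'
from h import *
st()
p,R=pickle.load(open("up.pkl","rb")); R=Rot.from_matrix(R)
rows((p-R.apply([0,0,.085]),R),(p,R))
E
python3 tab.py
```

```text
t 20.62 case mm [-36.2 -34.6 149.9] F [ 1.   1.  -0.7] open mm 30.4 grip 0.0 j [-28.  36. 129. 145.  39. -83.]
{"offset":[0.004, 0.0007, 0.0025],"dr":[-5.09, 7.6, 7.48]} rows>=1.7
{"offset":[0.0147, 0.009, 0.0864],"dr":[-5.09, 7.6, 7.48]} rows>=2.1
```

servo_tool(
  targets=[
    {"offset":[0.004,0,0.0025],"dr":[-5,7.6,7.5]},
    {"offset":[0.004,0,0.0025],"dr":[-5,7.6,7.5]},
    {"offset":[0.004,0,0.0025],"dr":[-5,7.6,7.5]},
    {"offset":[0.004,0,0.0025],"dr":[-5,7.6,7.5]},
    {"offset":[0.004,0,0.0025],"dr":[-5,7.6,7.5]},
  ],
)

```text
time_s: 21.03
position: [0.5966, -0.0634, 0.1513]
tcp_rot: [[0.507, -0.108, 0.855], [-0.057, -0.994, -0.092], [0.86, -0.002, -0.51]]
force: [1.0, -0.1, 0.8]
opening: 0.349
grasp_force: 0.0
```

```bash
python3 tab.py
```

```text
t 21.03 case mm [-31.7 -32.2 151.3] F [ 1.  -0.1  0.8] open mm 30.3 grip 0.0 j [-25.  43. 132. 160.  55. -88.]
{"offset":[0.0002, 0.0023, -0.0001],"dr":[-0.42, 0.2, 0.16]} rows>=0.1
{"offset":[0.0005, 0.003, 0.0849],"dr":[-0.42, 0.2, 0.16]} rows>=2.0
```

servo_tool(
  targets=[
    {"offset":[0,0.003,0.01],"dr":[0,0,0]},
    {"offset":[0,0.003,0.03],"dr":[0,0,0]},
    {"offset":[0,0.003,0.05],"dr":[0,0,0]},
    {"offset":[0,0.003,0.067],"dr":[0,0,0]},
    {"offset":[0,0.003,0.078],"dr":[0,0,0]},
    {"offset":[0,0.003,0.085],"dr":[0,0,0]},
    {"offset":[0,0.003,0.085],"dr":[0,0,0]},
  ],
)

```text
time_s: 21.62
position: [0.6704, -0.0751, 0.109]
tcp_rot: [[0.504, -0.109, 0.857], [-0.057, -0.994, -0.093], [0.862, -0.002, -0.507]]
force: [-0.8, 0.4, 0.1]
opening: 0.349
grasp_force: 0.0
```

servo_tool(
  targets=[
    {"offset":[0,0,0],"dr":[0,0,0]},
    {"offset":[0,0,0],"dr":[0,0,0]},
    {"offset":[0,0,0],"dr":[0,0,0]},
    {"offset":[0,0,0],"dr":[0,0,0]},
  ],
  gripper=1,
)

```text
time_s: 21.95
position: [0.6681, -0.0738, 0.1088]
tcp_rot: [[0.506, -0.108, 0.856], [-0.057, -0.994, -0.092], [0.861, -0.002, -0.509]]
force: [-1.1, 0.9, 0.1]
opening: 0.175
grasp_force: 30.0
```

```bash
python3 - <<'E'
from h import *
st()
s=bot.read_state(); o,Rc=case(); piv=o+Rc.apply([-.045,-.035,.070]); R0=Rot.from_matrix(s["tcp_rot"]); p0=s["position"]
P=[]
for a in (.05,.1,.15,.2,.25,.3,.34,.36):
    D=Rc*Rot.from_euler('y',a)*Rc.inv(); P.append((piv+D.apply(p0-piv),D*R0))
rows(*P)
E
```

```text
t 21.95 case mm [ 40.5 -33.9 108.8] F [-1.1  0.9  0.1] open mm 15.3 grip 30.0 j [-22.  48. 122. 162.  49. -86.]
{"offset":[-0.0028, 0.0, 0.0038],"dr":[0.01, -2.86, 0.04]} rows>=0.4
{"offset":[-0.0058, 0.0001, 0.0074],"dr":[0.03, -5.73, 0.07]} rows>=0.8
{"offset":[-0.0089, 0.0001, 0.0109],"dr":[0.04, -8.59, 0.11]} rows>=1.2
{"offset":[-0.0122, 0.0001, 0.0142],"dr":[0.05, -11.46, 0.14]} rows>=1.6
{"offset":[-0.0157, 0.0001, 0.0174],"dr":[0.07, -14.32, 0.18]} rows>=2.0
{"offset":[-0.0193, 0.0002, 0.0203],"dr":[0.08, -17.19, 0.21]} rows>=2.4
{"offset":[-0.0224, 0.0002, 0.0226],"dr":[0.09, -19.48, 0.24]} rows>=2.7
{"offset":[-0.0239, 0.0002, 0.0237],"dr":[0.09, -20.62, 0.26]} rows>=2.9
```

servo_tool(
  targets=[
    {"offset":[-0.0014,0,0.0019],"dr":[0,-1.4,0]},
    {"offset":[-0.0028,0,0.0038],"dr":[0,-2.9,0]},
    {"offset":[-0.0043,0,0.0056],"dr":[0,-4.3,0]},
    {"offset":[-0.0058,0,0.0074],"dr":[0,-5.7,0.1]},
    {"offset":[-0.0073,0,0.0092],"dr":[0,-7.2,0.1]},
    {"offset":[-0.0089,0,0.0109],"dr":[0,-8.6,0.1]},
    {"offset":[-0.0105,0,0.0126],"dr":[0,-10,0.1]},
    {"offset":[-0.0122,0,0.0142],"dr":[0,-11.5,0.1]},
    {"offset":[-0.0139,0,0.0158],"dr":[0,-12.9,0.2]},
    {"offset":[-0.0157,0,0.0174],"dr":[0,-14.3,0.2]},
    {"offset":[-0.0175,0,0.0188],"dr":[0,-15.7,0.2]},
    {"offset":[-0.0193,0,0.0203],"dr":[0,-17.2,0.2]},
    {"offset":[-0.0209,0,0.0215],"dr":[0,-18.4,0.2]},
    {"offset":[-0.0224,0,0.0226],"dr":[0,-19.5,0.2]},
    {"offset":[-0.0235,0,0.0234],"dr":[0,-20.3,0.2]},
    {"offset":[-0.0235,0,0.0234],"dr":[0,-20.3,0.2]},
    {"offset":[-0.0235,0,0.0234],"dr":[0,-20.3,0.2]},
  ],
)

```text
time_s: 23.37
position: [0.6761, -0.0749, 0.0781]
tcp_rot: [[0.77, -0.112, 0.629], [-0.09, -0.994, -0.066], [0.632, -0.006, -0.775]]
force: [-6.8, 0.5, 9.2]
opening: 0.177
grasp_force: 30.0
```

```bash
python3 - <<'E'
from h import *
st(); print(bot.read_state()["tcp_rot"][2])
E
```

```text
t 23.37 case mm [ 48.6 -34.   78.1] F [-6.8  0.5  9.2] open mm 15.4 grip 30.0 j [-20.  42. 110. 140.  13. -61.]
[ 0.63198715 -0.00550147 -0.77495934]
```

servo_tool(
  targets=[
    {"offset":[-0.001,0,0.0012],"dr":[0,0,0]},
    {"offset":[-0.002,0,0.0024],"dr":[0,0,0]},
    {"offset":[-0.002,0,0.0024],"dr":[0,0,0]},
    {"offset":[-0.002,0,0.0024],"dr":[0,0,0]},
  ],
)

```text
time_s: 23.7
position: [0.6764, -0.0748, 0.0774]
tcp_rot: [[0.767, -0.112, 0.632], [-0.09, -0.994, -0.067], [0.635, -0.006, -0.772]]
force: [-14.0, 0.9, 23.6]
opening: 0.177
grasp_force: 30.0
```

```bash
python3 - <<'E'
from h import *
st()
E
```

```text
t 23.7 case mm [ 48.9 -33.9  77.4] F [-14.    0.9  23.6] open mm 15.4 grip 30.0 j [-20.  42. 110. 141.  14. -62.]
```

The stay is hard down, at 24 N with no further travel. Releasing and retreating along the tool axis.

servo_tool(
  targets=[
    {"offset":[0.001,0,-0.001],"dr":[0,0,0]},
    {"offset":[0.001,0,-0.001],"dr":[0,0,0]},
    {"offset":[0.001,0,-0.001],"dr":[0,0,0]},
    {"offset":[0.001,0,-0.001],"dr":[0,0,0]},
    {"offset":[0.001,0,-0.02],"dr":[0,0,0]},
    {"offset":[0.001,0,-0.05],"dr":[0,0,0]},
    {"offset":[0.001,0,-0.085],"dr":[0,0,0]},
    {"offset":[0.001,0,-0.12],"dr":[0,0,0]},
    {"offset":[0.001,0,-0.15],"dr":[0,0,0]},
    {"offset":[0.001,0,-0.15],"dr":[0,0,0]},
    {"offset":[0.001,0,-0.15],"dr":[0,0,0]},
  ],
  gripper=0.3,
)

```text
time_s: 24.62
position: [0.5825, -0.065, 0.1918]
tcp_rot: [[0.77, -0.111, 0.628], [-0.089, -0.994, -0.067], [0.632, -0.004, -0.775]]
force: [-0.2, -0.6, -0.4]
opening: 0.349
grasp_force: 0.0
```

```bash
python3 - <<'E'
from h import *
from rig import viewer
st()
c=viewer.capture("scene"); cv2.imwrite("pics/sc4.png",cv2.resize(c["color"][120:240,285:395],None,fx=5,fy=5,interpolation=cv2.INTER_CUBIC)[:,:,::-1])
E
```

```text
t 24.62 case mm [-45.5 -35.5 191.8] F [-0.2 -0.6 -0.4] open mm 30.4 grip 0.0 j [-23.  24. 120.  99.  11. -22.]
```

View pics/sc4.png

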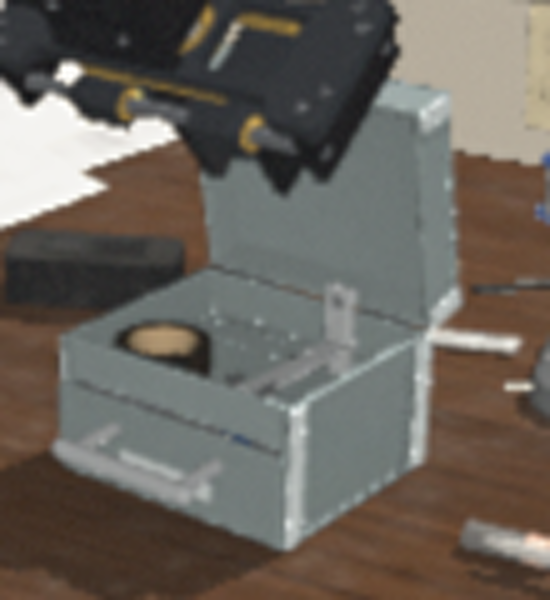

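The stay is down, with the tab's top at (340,287) as at the start. The drawer is home, the lid is open and the tool is clear. Handing in.

```bash
python3 -c "
from rig import ticket
print(ticket.hand_in())"
```

```text
the job is handed in; nothing more can be done
None
```

The job is handed in at about 25 s of the allowed 72 s: the longer blue terminal block is in the drawer, the drawer is fully home and locked by the lowered stay, and the lid is still open; the hand-in returned no verdict, and I did not re-check the loose items on the table with a final picture.

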